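# Slide the covered sample pot to its inspection place and click the gate shut

### The arm

A 6-joint arm with a two-finger parallel gripper is mounted at the origin on the work surface. World frame = base frame: x ahead of the robot, y to its left, z up, the work surface at z = 0. Lengths are in m, angles in rad, forces in N, time in s.
With the tool pointing down it reaches from about 0.3 to 0.775 m from the base axis. Payload 14.6 kg.
Tool frame: the origin (TCP) lies midway between the tips of the shut fingers; the grasp point (between the pads) lies 19 mm behind it (ctrl.pinch_z is the z of the grasp point in the tool frame, in m); z points along the fingers, y is the line along which they close (so a half turn about z gives the same grasp; the last joint's range is limited). The gripper opens to 94 mm and grips with 3 to 60 N. Pads are 16 mm wide; open, the fingers measure 119 mm over their backs; the gripper's body (75 mm by 177 mm) begins 78 mm behind the grasp point.
Start: joints at [1.182, 0.3, 1.521, -0, 1.321, -0.067], TCP at [0.174, 0.522, 0.205] pointing down, gripper open.
Joint ranges: [-3.03, 3.03], [-0.79, 2.21], [0.23, 2.52], [-1.04, 4.18], [0, 3.07], [-2.55, 2.55]. Speed limits (rad/s): [2.22, 2.22, 2.57, 3.14, 3.14, 3.14].

### API

Orientations are given as [roll, pitch, yaw] about the fixed x, y, z axes, in that order (R = Rz(yaw) Ry(pitch) Rx(roll)).
In Python, from station import ctrl, camera, ticket gives the robot as it stands. The module is installed in compiled form; this text tells all that it offers.
- The arm moves only by the shell command python3 -m inch 'ROWS' [FORCE]. ROWS is text: rows parted by semicolons, each of 7 numbers parted by spaces: the opening, from -1 (shut) to 1 (fully open), then the shift along the tool's x, y, z in units of 0.03 m (1.0 is 0.03 m), then the turn, a rotation vector about the tool's x, y, z in units of 10 degrees (1.0 is 10 degrees). In form: grip dx dy dz rx ry rz; .... A call has 1 to 10 rows; each row shifts and turns the commanded pose from where the row before left it, along the tool's axes as they then stand; what a row does not reach is not made up. A row lasts 1/8 s, in which the tool goes at most 62.5 mm and 10.7 degrees, less where a joint would pass 70% of its speed; a pose out of reach is approached as far as the arm can. A call with a number of a shift or a turn outside -1 to 1 is refused whole. A call with a gripper value outside its range is refused whole. The fingers move at their own pace and stop on an object; FORCE is the grip in N (left out, the last holds). Time passes only in rows, so rows that do not move let the fingers close. It gives the time, the measured TCP pose, the force, the opening and the grip force at its end, in the units of the state.
- ctrl.get_obs(): the state, without advancing time (a new reading comes with each control period).
- camera(name): name is "scene" or "top"; returns a dict with "img" (384x512x3 uint8, blue, green, red), "range_z" (384x512 float32, m along the optical axis (not along the pixel's ray), 0 where there is no reading), "intrinsics" (3x3 intrinsics, pixels), "view" (4x4, takes a point from world to camera coordinates). Camera axes: x right, y down, z forward; pixel columns grow to the right and rows downward; lengths in m; the calibration is good to about 2 mm. A picture is of the moment at which its call begins.
- ticket.hand_in(): hands the job in; it is judged then, once.
The state is a dict: "time_s": time; "qpos": joint angles; "joint_vel": joint speeds; "tau": joint torques, N m; "ee_pos": TCP position; "eef_rot": TCP orientation; "force": force on the tool from outside, world axes, zero at the start; "moment": the same for the moment, N m; "grip_width": finger opening in m; "grip_force": force on a finger pad.
Only numpy, scipy, OpenCV 4.12 (cv2) and the standard library are available. Lean on these libraries where they do the work, as an engineer would, in place of code of your own. Each camera call takes 0.05 s, during which the arm holds its last target. There are 200 camera calls.

### The job

Slide the covered steel pot flat along the bench, without lifting or tipping it, from its marked circle to the inspection place, and press it fully home against both padded stops: a firm but gentle push of about 15 N, never as much as 40 N. Then turn the black bar knob clockwise until the gate arm has clicked shut across the pot, leaving the pot home. Leave the jar, the bottle and the cup where they stand.

Things in the scene. Friction and masses are not known exactly. Their poses are not given: they have to be found in the camera images.
- pot: Covered round stainless pot, 110 mm outside diameter, 82 mm high, vertical wall, flat lid with nothing to grip, about 0.75 kg (varies), loose on the bench; it takes 3 to 7 N to slide. Origin: centre of its underside; z up; its straight handle points along its own -x.
- pot_handle (a point): Middle of the pot's handle, 118 mm from the pot's axis along the pot's -x and 66 mm above the bench; axes as the pot's. The handle is a level black bar 100 mm long (from 68 to 168 mm off the axis), 16 mm wide, 18 mm high (57 to 75 mm above the bench); a steel lug 22 mm wide joins it to the pot.
- home (a point): Centre of the inspection place, on the bench: a drawn 128 mm circle (a like one marks the start). The pot is home with its axis here. z up; the pot comes in along this frame's +y from its open -y side. Two fixed, rigid, padded stop walls (60 mm high, 64 mm long, 15 mm thick) form a V touching the home pot at 50 degrees either side of +y. Keep the pot's handle to the -x or -y side.
- gate_grip (a point): Grip centre of the black bar knob on the gate's post, 122 mm above the bench, on the gate's upright axis: fixed at x = +105, y = -66 mm in the frame of home. The bar is 52 mm long, 16 mm wide, 104 to 136 mm above the bench, over a 48 mm disc. Its x axis runs along the bar, the way the gate arm points; z up.
- gate_tip (a point): Far end of the gate arm, a bar 14 mm wide, 20 to 36 mm above the bench, reaching 125 mm from the gate's axis along x of gate_grip; it turns with the knob. When shut it points along -x of home, 4 mm off the home pot's -y wall and below the handle; a pot not home blocks it.
- gate (a joint): Gate and knob angle, rad, growing clockwise from above: 0 open, 2.2 shut (over 2.05 counts), stop at 2.25. Starts at 0 to 0.6, clear of the pot's way in. It stays where it is left up to about 1.35; from there to 1.78 a sprung detent resists (about 0.3 N m) and throws it back if let go; past 1.78 it snaps shut to about 2.2 and is held. Too far for one grasp: let go by 1.3 and grip the bar again.
- jar: Bystander: clear glass jar, 92 mm diameter, 164 mm high, black foot and white lid. Origin at the centre of its underside.
- bottle: Bystander: white bottle, 70 mm diameter, 170 mm high. Origin at the centre of its underside.
- cup: Bystander: small black open cup, 70 mm diameter, 45 mm high. Origin at the centre of its underside.

How it is judged:
By the outcome, as a careful person would: the job done as asked, in the order asked, and still so for the second after the job is handed in, with the robot touching nothing.
It also fails if it takes over 72 s, if anything falls off the work surface, if the arm or the gripper's body presses on something with over 40 N, if the wrist force passes 120 N, or if a joint passes its speed limit or range.

## Working session

There is one attempt and no reset: what is moved stays moved. The work goes in short steps, Python scripts to look and compute and a shell command to move; the robot and the scene stay as the last step left them, time stands still between calls to the robot, and variables do not carry over. Pictures are saved under pics/ and viewed, at most 12 in all, crops included, and the job is handed in when it is done.

```bash
mkdir -p pics; python3 - <<'E'
from station import ctrl,camera
import cv2,numpy as np
for n in("top","scene"):
    c=camera(n);cv2.imwrite(f"pics/{n}0.png",cv2.resize(c["img"],(800,600)));np.savez(f"{n}0.npz",**c)
    print(n,c["intrinsics"],c["view"])
print(ctrl.get_obs(),ctrl.pinch_z)
E
```

```text
top [[395.17456009   0.         263.35244483]
 [  0.         395.17456009 193.91648475]
 [  0.           0.           1.        ]] [[ 2.96881555e-02 -9.99559146e-01 -3.57526916e-04 -3.89602339e-02]
 [-9.92665125e-01 -2.94414535e-02 -1.17256770e-01  6.23488554e-01]
 [ 1.17194551e-01  3.83604172e-03 -9.93101567e-01  1.35257226e+00]
 [ 0.00000000e+00  0.00000000e+00  0.00000000e+00  1.00000000e+00]]
scene [[473.16699028   0.         253.49418747]
 [  0.         473.16699028 189.59025298]
 [  0.           0.           1.        ]] [[-0.34368828  0.93891605  0.01774856  0.2271084 ]
 [ 0.63889864  0.24763559 -0.72834411 -0.29352899]
 [-0.68824915 -0.2389838  -0.68498164  1.92894479]
 [ 0.          0.          0.          1.        ]]
{'time_s': 0.1, 'qpos': array([ 1.18238031e+00,  3.00430279e-01,  1.52150159e+00,  1.75491041e-05,
        1.32069768e+00, -6.65813760e-02]), 'joint_vel': array([ 0.00173785, -0.00015436, -0.00191639, -0.00142768,  0.00039183,
        0.00056168]), 'tau': array([-5.85436319e-04, -5.32649982e+01, -3.53284371e+01,  7.08386209e-02,
        2.34750914e-02, -7.80344681e-05]), 'ee_pos': array([0.17387124, 0.52155334, 0.20494235]), 'eef_rot': array([-3.14055919e+00, -8.59473777e-05,  2.81975361e+00]), 'force': array([0.39621518, 0.01394193, 0.14054979]), 'moment': array([-0.01148438,  0.0712957 ,  0.00524418]), 'grip_force': 0.0, 'grip_width': 0.09401105076556673} -0.0188
```

View pics/top0.png

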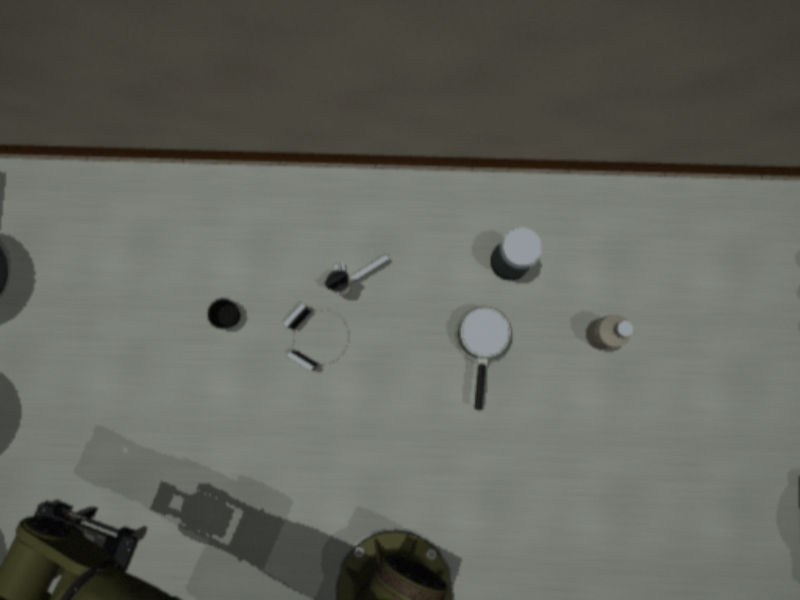

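View pics/scene0.png

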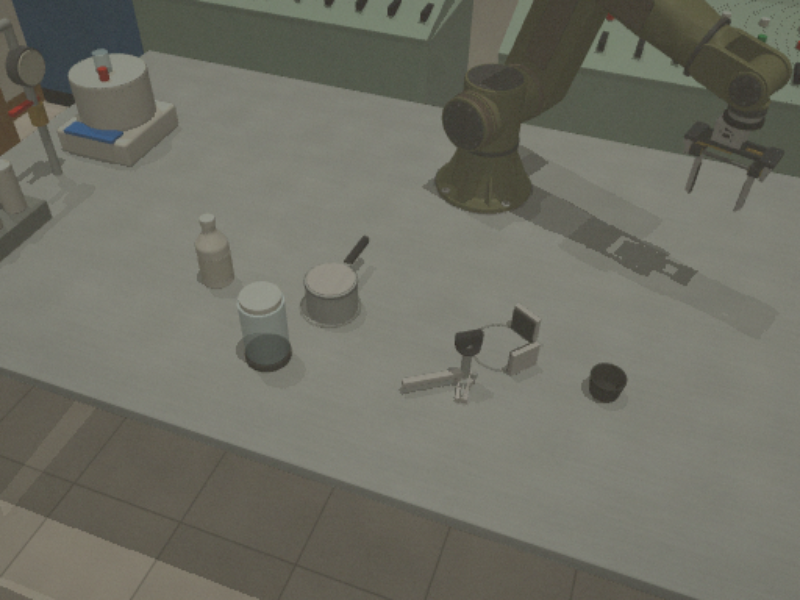

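The top view shows the pot lid at about (485,332) with its handle end at (480,408), the home circle at (321,337) with stops to its left, the knob at (337,278) and the arm tip at (389,260). I'll enlarge these for measuring.

```bash
cat > h.py <<'E'
import numpy as np,cv2
def pt(c,u,v,z):
    K=c["intrinsics"];V=c["view"];R=V[:3,:3];t=V[:3,3]
    d=R.T@np.linalg.inv(K)@np.array([u,v,1.]);o=-R.T@t
    return (o+d*(z-o[2])/d[2])
def cloud(c):
    K=c["intrinsics"];V=c["view"];Z=c["range_z"].astype(float)
    v,u=np.mgrid[:384,:512];P=np.stack([(u-K[0,2])/K[0,0]*Z,(v-K[1,2])/K[1,1]*Z,Z],-1)
    return (P-V[:3,3])@V[:3,:3]
def crop(c,x0,y0,w,h,s,fn):
    im=cv2.resize(c["img"][y0:y0+h,x0:x0+w],None,fx=s,fy=s,interpolation=cv2.INTER_CUBIC)
    im=cv2.convertScaleAbs(im,alpha=1.5)
    for i in range(0,w,10):cv2.line(im,(i*s,0),(i*s,6 if i%50 else 14),(0,0,255),1)
    for i in range(0,h,10):cv2.line(im,(0,i*s),(6 if i%50 else 14,i*s),(0,0,255),1)
    cv2.imwrite(fn,im)
E
python3 - <<'E'
from h import *
c=dict(np.load("top0.npz"))
crop(c,175,155,80,90,6,"pics/c1.png")
P=cloud(c)
def sel(u0,u1,v0,v1,z0,z1):
    Q=P[v0:v1,u0:u1].reshape(-1,3);Q=Q[(Q[:,2]>z0)&(Q[:,2]<z1)];return Q
for n,a in dict(lid=(285,335,185,232,.078,.09),handle=(298,318,232,266,.06,.085),knob=(200,228,165,190,.125,.145),arm=(224,252,160,182,.03,.045),stops=(178,208,190,242,.05,.07),jar=(315,350,140,182,.155,.18),bottle=(370,410,195,228,.1,.18),cup=(125,158,185,215,.038,.05)).items():
    q=sel(*a)
    if len(q): 
        r=cv2.minAreaRect((q[:,:2]*1000).astype(np.float32));print(n,len(q),q.mean(0).round(4),[np.round(k,1) for k in r])
        (m,R)=cv2.minEnclosingCircle((q[:,:2]*1000).astype(np.float32));print('   circ',np.round(m,1),round(R,1))
q=sel(255,300,190,240,-.01,.01);print('bench',q.mean(0))
E
```

```text
lid 807 [ 0.5626 -0.1807  0.0835] [array([ 562.5, -179.9]), array([108.6, 108.7]), np.float64(1.7)]
   circ [ 563. -181.] 56.0
handle 154 [ 0.447  -0.1725  0.0756] [array([ 446.4, -174.4]), array([21. , 98.3]), np.float64(88.0)]
   circ [ 446.4 -174.6] 50.0
knob 80 [0.6614 0.1397 0.1363] [array([661.9, 140.2]), array([15.6, 50.7]), np.float64(34.6)]
   circ [661.  139.5] 25.6
arm 116 [0.702  0.0807 0.037 ] [array([702.2,  81.5]), array([ 15.9, 103.8]), np.float64(33.9)]
   circ [698.   78.7] 51.9
stops 197 [0.5409 0.2272 0.0595] [array([540.6, 229.7]), array([150.1,  55.2]), np.float64(9.9)]
   circ [544.2 209. ] 75.0
jar 490 [ 0.7344 -0.2439  0.1655] [array([ 734.8, -244. ]), array([79.8, 78.2]), np.float64(22.4)]
   circ [ 734.2 -244.4] 42.6
bottle 363 [ 0.5695 -0.4441  0.1333] [array([ 570.5, -449. ]), array([68.8, 60.9]), np.float64(19.5)]
   circ [ 571.8 -452.3] 34.6
cup 79 [0.5903 0.4048 0.0449] [array([589.5, 400.2]), array([63.8, 67.9]), np.float64(2.9)]
   circ [590.  400.4] 35.2
bench [ 0.55558111 -0.06719725  0.00172844]
```

View pics/c1.png

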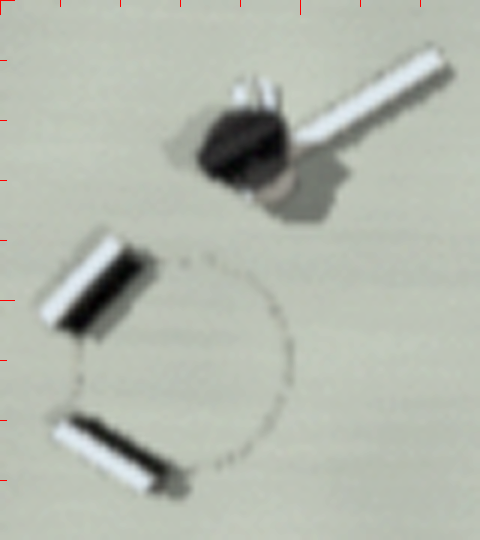

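The crop shows the dotted home circle: right edge (291,360), left (79,370), top (200,258) and bottom (220,466) in crop pixels. The pads face right in a V, and the arm points up and to the right.

```bash
python3 - <<'E'
from h import *
from scipy.optimize import least_squares
c=dict(np.load("top0.npz"))
pc=[(291,360),(79,370),(200,258),(220,466),(240,272),(266,297),(286,400),(270,432),(240,459),(80,350),(283,325)]
W=np.array([pt(c,175+x/6-.5,155+y/6-.5,0)[:2] for x,y in pc])
f=least_squares(lambda p:np.hypot(*(W-p).T)-.064,[.55,.18]);print('home circ',f.x,f.fun.round(4))
P=cloud(c)
for n,(u0,u1,v0,v1) in dict(s1=(178,202,190,213),s2=(178,210,220,242)).items():
    Q=P[v0:v1,u0:u1].reshape(-1,3);Q=Q[(Q[:,2]>.05)&(Q[:,2]<.07)]
    r=cv2.minAreaRect((Q[:,:2]*1000).astype(np.float32));print(n,len(Q),r,cv2.boxPoints(r).round(1).tolist())
g=np.array([.6619,.1402]);d=g-f.x
ang=np.arctan2(d[1],d[0])-np.arctan2(-66,105);print('dist',np.hypot(*d),'home yaw deg',np.degrees(ang))
# joint fit: yaw ang & home
Y=ang;print('ydir',-np.sin(Y),np.cos(Y))
E
```

```text
home circ [0.5448391 0.1852882] [-0.0007 -0.0006  0.0012 -0.0004  0.0007 -0.0009 -0.0001  0.0007  0.0009
 -0.0003 -0.0009]
s1 101 ((587.3678588867188, 235.7908172607422), (18.87356185913086, 63.34671401977539), 51.02667236328125) [[556.7999877929688, 248.39999389648438], [606.0999755859375, 208.5], [617.9000244140625, 223.1999969482422], [568.7000122070312, 263.0]]
s2 96 ((491.22039794921875, 218.1485595703125), (61.67951965332031, 17.99016761779785), 60.08345413208008) [[468.0, 195.89999389648438], [483.6000061035156, 186.89999389648438], [514.4000244140625, 240.39999389648438], [498.79998779296875, 249.39999389648438]]
dist 0.1254440083259743 home yaw deg 11.087170210343789
ydir -0.19230222861471094 0.9813357493079601
```

```bash
cat > d.py <<'E'
import sys,numpy as np
from station import ctrl
from scipy.spatial.transform import Rotation as R
# python3 d.py x y z yawdeg : remaining in tool units (turn first in place / shift in present axes / shift in turned axes)
o=ctrl.get_obs();x,y,z,w=map(float,sys.argv[1:])
A=R.from_euler('xyz',o['eef_rot']);B=R.from_euler('xyz',[np.pi,0,np.radians(w)])
D=np.array([x,y,z])-o['ee_pos']
print('t',o['time_s'],'pos',o['ee_pos'].round(4),'F',o['force'].round(1),'q',o['qpos'].round(2),'w',round(o['grip_width'],4))
print('turn',np.degrees((A.inv()*B).as_rotvec()).round(2)/10,'now-axes',(A.inv().apply(D)/.03).round(2),'turned-axes',(B.inv().apply(D)/.03).round(2))
E
python3 d.py .576 -.257 .205 100
python3 -m inch '0.5 -1 -.98 0 0 0 0;0.5 -1 -.98 0 0 0 0;0.5 -1 -.98 0 0 0 0;0.5 -1 -.98 0 0 0 0;0.5 -1 -.98 0 0 0 0;0.5 -1 -.98 0 0 0 0;0.5 -1 -.98 0 0 0 0;0.5 -1 -.98 0 0 0 0;0.5 -1 -.98 0 0 0 0;0.5 -1 -.98 0 0 0 0'
python3 -m inch '0.5 -1 -.98 0 0 0 0;0.5 -1 -.98 0 0 0 0;0.5 -1 -.98 0 0 0 0;0.5 -1 -.98 0 0 0 0;0.5 -1 -.98 0 0 0 0;0.5 -1 -.98 0 0 0 0;0.5 -1 -.98 0 0 0 0;0.5 -1 -.98 0 0 0 0;0.5 -1 -.98 0 0 0 0;0.5 -1 -.98 0 0 0 0'
python3 -m inch '0.5 -.9 -.4 0 0 0 0;0.5 0 0 0 0 0 1;0.5 0 0 0 0 0 1;0.5 0 0 0 0 0 1;0.5 0 0 0 0 0 1;0.5 0 0 0 0 0 1;0.5 0 0 0 0 0 1;0.5 0 0 0 0 0 .2;0.5 0 0 0 0 0 0'
python3 d.py .576 -.257 .05 100
```

```text
t 0.1 pos [0.1739 0.5216 0.2049] F [0.4 0.  0.1] q [ 1.18  0.3   1.52  0.    1.32 -0.07] w 0.094
turn [-6.000e-03  3.000e-03  6.156e+00] now-axes [-2.092e+01 -2.038e+01  2.000e-02] turned-axes [-27.89   8.69  -0.  ]
time_s: 1.35
ee_pos: [0.3659, 0.1467, 0.2054]
eef_rot: [-3.142, -0.0, 2.82]
force: [0.2, 1.2, 0.5]
grip_width: 0.0703
grip_force: 0.0
time_s: 2.6
ee_pos: [0.5576, -0.2271, 0.205]
eef_rot: [3.141, -0.001, 2.82]
force: [-0.0, 0.8, 0.4]
grip_width: 0.0705
grip_force: 0.0
time_s: 3.72
ee_pos: [0.5789, -0.2457, 0.2052]
eef_rot: [-3.141, -0.0, 1.741]
force: [0.5, -0.6, -0.5]
grip_width: 0.0703
grip_force: 0.0
t 3.725 pos [ 0.5789 -0.2457  0.2052] F [ 0.5 -0.6 -0.5] q [-0.46  0.48  1.28 -0.    1.39 -0.63] w 0.0703
turn [-0.002 -0.001 -0.027] now-axes [-0.36 -0.16  5.17] turned-axes [-0.35 -0.16  5.17]
```

```bash

python3 -m inch '0.5 -.4 -.16 1 0 0 0;0.5 0 0 1 0 0 0;0.5 0 0 1 0 0 0;0.5 0 0 1 0 0 0;0.5 0 0 .8 0 0 0;0.5 0 0 .35 0 0 0;0.5 0 0 0 0 0 0'
python3 -m inch '0.5 .3 0 0 0 0 0;0.5 .2 0 0 0 0 0;0.5 .1 0 0 0 0 0;0.5 .1 0 0 0 0 0;0.5 .1 0 0 0 0 0;0.5 .1 .01 0 0 0 0;0.5 .1 .01 0 0 0 0;0.5 .1 .01 0 0 0 0'
python3 d.py .554 .136 .05 100.5
python3 - <<'E'
from h import *
from station import camera
c=camera("top");np.savez("top1.npz",**c);crop(c,265,170,80,80,7,"pics/c2.png")
E
```

```text
time_s: 4.6
ee_pos: [0.5762, -0.2583, 0.0508]
eef_rot: [-3.141, -0.0, 1.739]
force: [-0.3, 0.7, 0.5]
grip_width: 0.0707
grip_force: 0.0
time_s: 5.6
ee_pos: [0.5714, -0.2262, 0.051]
eef_rot: [-3.141, 0.001, 1.738]
force: [-2.8, -5.2, 1.1]
grip_width: 0.071
grip_force: 2.8
t 5.6 pos [ 0.5714 -0.2262  0.051 ] F [-2.8 -5.2  1.1] q [-0.44  0.6   1.47 -0.    1.07 -0.6 ] w 0.071
turn [-0.003  0.005 -0.094] now-axes [12.    1.43  0.02] turned-axes [11.98  1.63  0.03]
```

View pics/c2.png

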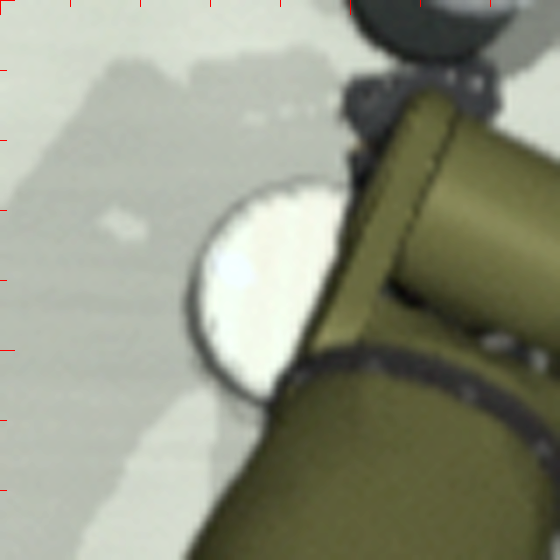

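The view shows the lid at crop (270,300), with the fingers behind it. The reading of about 6 N indicates both fingers are pushing the pot and it is sliding. The gripper is clear of the jar. Next, the slide.

```bash

python3 -m inch '0.5 .2 .02 0 0 0 0;0.5 .3 .04 0 0 0 0;0.5 .4 .05 0 0 0 0;0.5 .4 .05 0 0 0 0;0.5 .4 .05 0 0 0 0;0.5 .4 .05 0 0 0 0;0.5 .4 .05 0 0 0 0;0.5 .4 .05 0 0 0 0;0.5 .4 .05 0 0 0 0;0.5 .4 .05 0 0 0 0'
python3 -m inch '0.5 .4 .05 0 0 0 0;0.5 .4 .05 0 0 0 0;0.5 .4 .05 0 0 0 0;0.5 .4 .05 0 0 0 0;0.5 .4 .05 0 0 0 0;0.5 .3 .04 0 0 0 0;0.5 .2 .02 0 0 0 0;0.5 .1 .01 0 0 0 0;0.5 0 0 0 0 0 0'
python3 d.py .554 .136 .05 100.5
python3 - <<'E'
from h import *
from station import camera
c=camera("scene");np.savez("scene2.npz",**c);crop(c,190,120,180,150,4,"pics/c3.png")
c=camera("top");P=cloud(c).reshape(-1,3)
Q=P[(P[:,2]>.079)&(P[:,2]<.088)&(P[:,0]>.4)&(P[:,0]<.7)&(abs(P[:,1])<.25)];print(len(Q),cv2.minEnclosingCircle((Q[:,:2]*1000).astype(np.float32)))
E
```

```text
time_s: 6.9
ee_pos: [0.5669, -0.1141, 0.051]
eef_rot: [3.141, 0.001, 1.737]
force: [0.5, -5.4, -0.7]
grip_width: 0.0705
grip_force: 2.8
time_s: 8.02
ee_pos: [0.5634, -0.0353, 0.0509]
eef_rot: [3.142, -0.0, 1.738]
force: [0.2, -0.7, -0.8]
grip_width: 0.0705
grip_force: 1.1
t 8.025 pos [ 0.5634 -0.0353  0.0509] F [ 0.2 -0.7 -0.8] q [-0.13  0.5   1.62  0.    1.01 -0.29] w 0.0705
turn [ 0.    -0.001 -0.094] now-axes [5.68 0.64 0.03] turned-axes [5.67 0.73 0.03]
183 ((613.48046875, -87.83016967773438), 171.28213500976562)
```

View pics/c3.png

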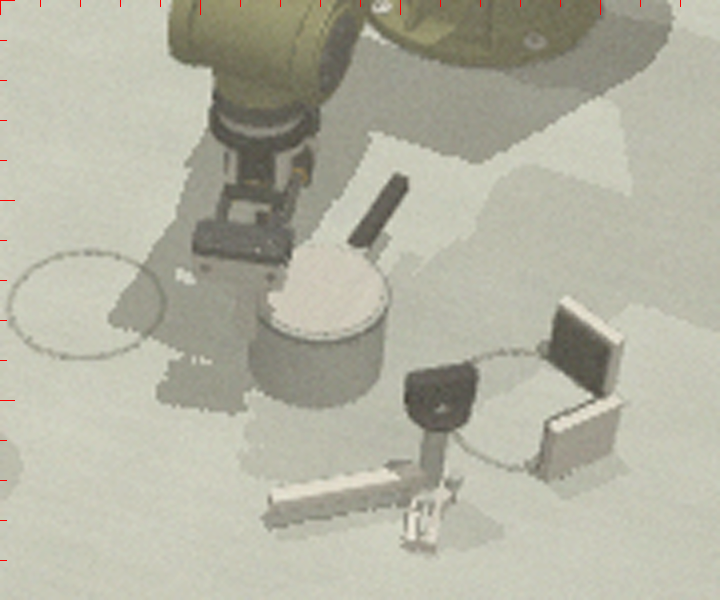

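The pot (crop centre about (330,290)) is about halfway and upright, with its handle still pointing toward the robot. I'll continue.

```bash

python3 -m inch '0.5 .2 .02 0 0 0 0;0.5 .4 .05 0 0 0 0;0.5 .4 .05 0 0 0 0;0.5 .4 .05 0 0 0 0;0.5 .4 .05 0 0 0 0;0.5 .4 .05 0 0 0 0;0.5 .4 .05 0 0 0 0;0.5 .4 .05 0 0 0 0;0.5 .4 .05 0 0 0 0;0.5 .4 .05 0 0 0 -.05'
python3 -m inch '0.5 .3 .04 0 0 0 0;0.5 .2 .02 0 0 0 0;0.5 .15 .02 0 0 0 0;0.5 .1 .02 0 0 0 0;0.5 0.1 0 0 0 0 0'
python3 d.py .554 .136 .05 100.5
python3 - <<'E'
from h import *
from station import camera
c=camera("scene");P=cloud(c).reshape(-1,3)
Q=P[(P[:,2]>.079)&(P[:,2]<.087)&(P[:,0]>.45)&(P[:,0]<.63)&(P[:,1]>.05)&(P[:,1]<.26)];print(len(Q),Q.mean(0),cv2.minEnclosingCircle((Q[:,:2]*1000).astype(np.float32)))
E
```

```text
time_s: 9.38
ee_pos: [0.5583, 0.0792, 0.051]
eef_rot: [-3.141, 0.001, 1.746]
force: [0.6, -7.1, -0.5]
grip_width: 0.0706
grip_force: 2.7
time_s: 10.0
ee_pos: [0.5568, 0.1046, 0.0509]
eef_rot: [-3.141, 0.0, 1.746]
force: [2.0, -5.9, -0.2]
grip_width: 0.0705
grip_force: 2.7
t 10.0 pos [0.5568 0.1046 0.0509] F [ 2.  -5.9 -0.2] q [ 0.12  0.51  1.62 -0.    1.02 -0.05] w 0.0705
turn [-0.001  0.003 -0.046] now-axes [1.05 0.09 0.03] turned-axes [1.05 0.1  0.03]
0 [nan nan nan] ((0.0, 0.0), 0.0)<stdin>:4: RuntimeWarning: Mean of empty slice.
  ret = um.true_divide(
```

```bash

python3 -m inch '0.5 .1 .01 0 0 0 0;0.5 .1 .01 0 0 0 0;0.5 .1 .01 0 0 0 0;0.5 .1 .01 0 0 0 0;0.5 .1 .01 0 0 0 0;0.5 .1 .01 0 0 0 0;0.5 .08 .01 0 0 0 0'
python3 -m inch '0.5 .04 0 0 0 0 0;0.5 .03 0 0 0 0 0;0.5 .03 0 0 0 0 0;0.5 .03 0 0 0 0 0'
python3 d.py .554 .136 .05 100.5
```

```text
time_s: 10.92
ee_pos: [0.5553, 0.1251, 0.0509]
eef_rot: [-3.141, 0.0, 1.746]
force: [0.0, -6.4, 1.9]
grip_width: 0.0704
grip_force: 2.8
time_s: 11.42
ee_pos: [0.5554, 0.1278, 0.0512]
eef_rot: [3.14, 0.002, 1.747]
force: [5.4, -14.8, 0.4]
grip_width: 0.0704
grip_force: 7.2
t 11.425 pos [0.5554 0.1278 0.0512] F [  5.4 -14.8   0.4] q [ 0.16  0.51  1.61 -0.    1.02 -0.01] w 0.0704
turn [ 0.006  0.013 -0.043] now-axes [0.28 0.   0.04] turned-axes [0.28 0.   0.04]
```

```bash
python3 - <<'E'
from h import *
from station import camera
c=camera("top");s=camera("scene");np.savez("s4.npz",**s)
crop(s,260,160,110,110,5,"pics/c4.png")
for n,k in(("top",c),("scene",s)):
    P=cloud(k).reshape(-1,3)
    Q=P[(P[:,2]>.074)&(P[:,2]<.09)&(P[:,0]>.47)&(P[:,0]<.63)&(P[:,1]>.08)&(P[:,1]<.26)];print(n,len(Q),Q.min(0) if len(Q) else '',Q.max(0) if len(Q) else '',cv2.minEnclosingCircle((Q[:,:2]*1000).astype(np.float32)))
E
```

```text
top 14 [0.51703374 0.17992546 0.08075018] [0.52753545 0.19696713 0.08894772] ((521.31689453125, 188.38720703125), 8.94835090637207)
scene 0   ((0.0, 0.0), 0.0)
```

View pics/c4.png

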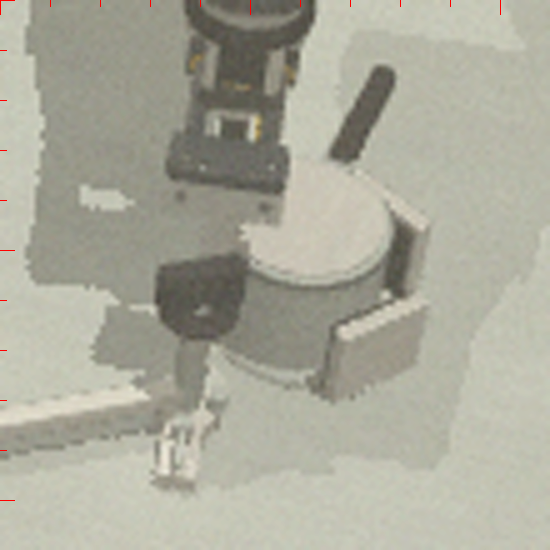

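The pot sits in the V with its lid rim at both walls (crop right edge about (393,230)). I'll check the lid centre numerically.

```bash
python3 - <<'E'
from h import *
from scipy.optimize import least_squares
s=dict(np.load("s4.npz"))
pc=[(260,273),(300,284),(345,276),(375,260),(393,232),(385,205),(360,180)]
W=np.array([pt(s,260+x/5-.5,160+y/5-.5,.081)[:2] for x,y in pc])
for r in(.054,.055):
    f=least_squares(lambda p:np.hypot(*(W-p).T)-r,[.55,.18]);print('lid',f.x,f.fun.round(4))
# same camera: walls at z=.06 from depth
P=cloud(s)[160:270,260:370].reshape(-1,3)
Q=P[(abs(P[:,2]-.06)<.003)&(P[:,1]>.18)];print(len(Q),Q.min(0),Q.max(0))
E
python3 -m inch '0.5 .02 0 0 0 0 0;0.5 0 0 0 0 0 0;0.5 0 0 0 0 0 0;0.5 0 0 0 0 0 0'
python3 d.py .554 .136 .05 100.5
```

```text
lid [0.55019665 0.17503197] [ 0.0009  0.0012 -0.0019 -0.0009  0.0017  0.0007 -0.0004]
lid [0.54974884 0.17383001] [ 0.0001  0.0009 -0.0017 -0.0006  0.0018  0.0004 -0.0012]
time_s: 12.02
ee_pos: [0.5554, 0.1283, 0.0512]
eef_rot: [3.14, 0.002, 1.746]
force: [4.6, -12.9, 0.5]
grip_width: 0.0706
grip_force: 7.1
t 12.025 pos [0.5554 0.1283 0.0512] F [  4.6 -12.9   0.5] q [ 0.16  0.51  1.61 -0.    1.02 -0.01] w 0.0706
turn [ 0.008  0.013 -0.044] now-axes [ 0.26 -0.    0.04] turned-axes [0.26 0.   0.04]Traceback (most recent call last):
  File "<stdin>", line 10, in <module>
    return umr_minimum(a, axis, None, out, keepdims, initial, where)
ValueError: zero-size array to reduction operation minimum which has no identity
```

The lid is about 6–10 mm short of home, yet the push reads 14 N. The handle probably catches the end of the lower stop. I'll back off, lift and look.

```bash

python3 -m inch '0.5 -.3 0 0 0 0 0;0.5 -.8 0 0 0 0 0;0.5 0 0 -1 0 0 0;0.5 0 0 -1 0 0 0;0.5 0 0 -1 0 0 0;0.5 -1 0 -.5 0 0 0;0.5 -1 0 0 0 0 0;0.5 -1 0 0 0 0 0;0.5 -1 0 0 0 0 0;0.5 -1 0 0 0 0 0'
python3 -m inch '0.5 -1 0 0 0 0 0;0.5 -1 0 0 0 0 0'
python3 - <<'E'
from h import *
from station import camera
c=camera("top");np.savez("top5.npz",**c)
crop(c,175,155,80,95,6,"pics/c5.png")
P=cloud(c)
for n,a in dict(lid=(.078,.09,.48,.63,.08,.26),handle=(.068,.09,.36,.475,.1,.26)).items():
    Q=P.reshape(-1,3);Q=Q[(Q[:,2]>a[0])&(Q[:,2]<a[1])&(Q[:,0]>a[2])&(Q[:,0]<a[3])&(Q[:,1]>a[4])&(Q[:,1]<a[5])]
    q=(Q[:,:2]*1000).astype(np.float32);print(n,len(q),q.mean(0),cv2.minEnclosingCircle(q),cv2.minAreaRect(q))
E
python3 d.py .43 .17 .2 90
```

```text
time_s: 13.28
ee_pos: [0.5865, -0.0511, 0.1559]
eef_rot: [-3.142, -0.001, 1.746]
force: [0.3, 0.3, 1.0]
grip_width: 0.0708
grip_force: 0.0
time_s: 13.52
ee_pos: [0.597, -0.1102, 0.1559]
eef_rot: [3.141, -0.001, 1.746]
force: [-0.1, 0.3, 0.1]
grip_width: 0.0705
grip_force: 0.0
lid 808 [546.87103 176.45798] ((547.3036499023438, 176.49679565429688), 56.451168060302734) ((547.6688842773438, 176.29257202148438), (110.1009521484375, 109.00296783447266), 26.43697738647461)
handle 139 [427.7842 185.8379] ((427.2520751953125, 183.73123168945312), 47.74049377441406) ((427.42327880859375, 186.33087158203125), (16.06632423400879, 94.92662811279297), 86.23211669921875)
t 13.575 pos [ 0.5972 -0.1133  0.1558] F [-0.6 -3.   0.3] q [-0.25  0.47  1.41  0.    1.27 -0.42] w 0.0705
turn [ 0.    -0.     0.995] now-axes [10.26 -3.86 -1.47] turned-axes [ 9.44 -5.57 -1.47]
```

View pics/c5.png

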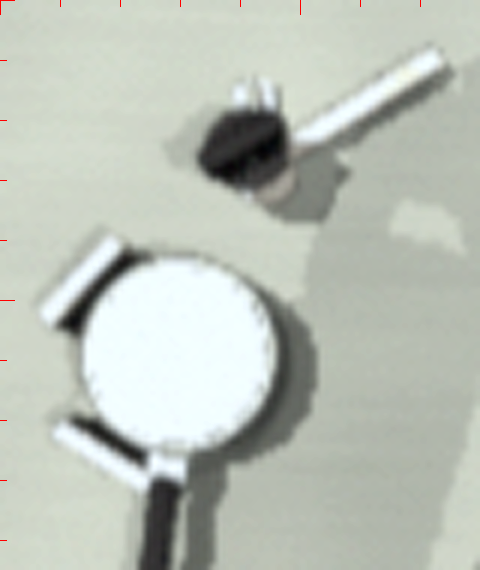

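The crop confirms it. The handle (crop (155,530), about 176°) presses on the end of the lower stop at (155,480), and the pot is at (0.547,0.1765). I'll grasp the handle, draw the pot back a little and turn it about 30° toward -y.

```bash

python3 -m inch '0 .98 -.344 0 0 0 0;0 .98 -.344 0 0 0 0;0 .98 -.344 0 0 0 0;0 .98 -.344 0 0 0 0;0 .98 -.344 0 0 0 0;0 .98 -.344 0 0 0 0;0 .98 -.344 0 0 0 0;0 .98 -.344 0 0 0 0;0 .98 -.344 0 0 0 0;0 .98 -.344 0 0 0 0'
python3 -m inch '0 .98 -.344 0 0 0 0;0 0 0 0 0 0 -1;0 0 0 0 0 0 -1;0 0 0 0 0 0 -1;0 0 0 0 0 0 -1;0 0 0 0 0 0 -1;0 0 0 0 0 0 -1;0 0 0 0 0 0 -1;0 0 0 0 0 0 -.6;0 0 0 0 0 0 0'
python3 d.py .429 .186 .047 176
```

```text
time_s: 14.82
ee_pos: [0.4432, 0.1632, 0.156]
eef_rot: [-3.142, -0.001, 1.746]
force: [0.2, -0.9, 0.5]
grip_width: 0.0468
grip_force: 0.0
time_s: 16.08
ee_pos: [0.4284, 0.1894, 0.1559]
eef_rot: [3.141, -0.0, 3.072]
force: [-0.7, -0.2, 0.3]
grip_width: 0.0471
grip_force: 0.0
t 16.075 pos [0.4284 0.1894 0.1559] F [-0.7 -0.2  0.3] q [ 0.34  0.17  1.8   0.    1.17 -1.16] w 0.0471
turn [ 0.003 -0.002  0.002] now-axes [-0.03 -0.11  3.63] turned-axes [-0.03 -0.11  3.63]
```

```bash

python3 -m inch '0 -.03 -.11 1 0 0 0;0 0 0 1 0 0 0;0 0 0 1 0 0 0;0 0 0 .4 0 0 0;0 0 0 .2 0 0 0;0 0 0 0 0 0 0;-1 0 0 0 0 0 0;-1 0 0 0 0 0 0;-1 0 0 0 0 0 0;-1 0 0 0 0 0 0' 20
python3 -m inch '-1 0 0 0 0 0 0;-1 0 0 0 0 0 0;-1 0 0 0 0 0 0' 
python3 d.py .429 .186 .047 176
```

```text
time_s: 17.32
ee_pos: [0.4295, 0.1859, 0.0482]
eef_rot: [3.141, 0.0, 3.073]
force: [-1.1, 0.4, 1.8]
grip_width: 0.016
grip_force: 20.0
time_s: 17.7
ee_pos: [0.4294, 0.1859, 0.0481]
eef_rot: [3.141, 0.0, 3.073]
force: [-2.1, 0.2, 5.4]
grip_width: 0.0156
grip_force: 20.0
t 17.7 pos [0.4294 0.1859 0.0481] F [-2.1  0.2  5.4] q [ 0.33  0.33  1.9   0.    0.92 -1.17] w 0.0156
turn [0.001 0.001 0.006] now-axes [0.02 0.   0.04] turned-axes [0.02 0.   0.04]
```

```bash

python3 -m inch '-1 0 -.1 0 0 0 0;-1 0 -.15 0 0 0 0;-1 0 -.15 0 0 0 0;-1 0 -.15 0 0 0 0;-1 0 -.1 0 0 0 0;-1 0 0 0 0 0 0' 
python3 -m inch '-1 -.015 -.343 0 0 0 -.5;-1 -.015 -.343 0 0 0 -.5;-1 -.015 -.343 0 0 0 -.5;-1 -.015 -.343 0 0 0 -.5;-1 -.015 -.343 0 0 0 -.5;-1 0 0 0 0 0 0' 
python3 d.py .429 .186 .047 201
```

```text
time_s: 18.45
ee_pos: [0.428, 0.1668, 0.0481]
eef_rot: [3.141, 0.0, 3.074]
force: [-2.9, 6.1, 3.6]
grip_width: 0.0167
grip_force: 21.9
time_s: 19.2
ee_pos: [0.4354, 0.1156, 0.048]
eef_rot: [3.141, -0.001, -2.772]
force: [-4.2, 4.8, 5.6]
grip_width: 0.0174
grip_force: 21.4
t 19.2 pos [0.4354 0.1156 0.048 ] F [-4.2  4.8  5.6] q [ 0.18  0.29  1.94  0.    0.91 -1.76] w 0.0174
turn [ 0.003 -0.004  0.015] now-axes [-0.65  2.26  0.03] turned-axes [-0.64  2.27  0.03]
```

```bash

python3 -m inch '-.2 0 0 0 0 0 0;-.2 0 0 0 0 0 0;-.2 0 0 0 0 0 0;-.2 0 0 -.5 0 0 0;-.2 0 0 -1 0 0 0;0.5 0 0 -1 0 0 0;0.5 0 0 -1 0 0 0;0.5 0 0 0 0 0 0' 
python3 -m inch '0.5 -.23 -.99 0 0 0 0;0.5 -.23 -.99 0 0 0 0;0.5 -.23 -.99 0 0 0 0;0.5 -.23 -.99 0 0 0 0;0.5 -.23 -.99 0 0 0 0;0.5 -.23 -.99 0 0 0 0;0.5 -.23 -.99 0 0 0 0;0.5 -.23 -.99 0 0 0 0;0.5 -.23 -.99 0 0 0 0' 
python3 -m inch '0.5 0 0 0 0 0 1;0.5 0 0 0 0 0 1;0.5 0 0 0 0 0 1;0.5 0 0 0 0 0 1;0.5 0 0 0 0 0 1;0.5 0 0 0 0 0 1;0.5 0 0 0 0 0 1;0.5 0 0 0 0 0 1;0.5 0 0 0 0 0 1;0.5 0 0 0 0 0 1' 
cat > pot.py <<'E'
from h import *
from station import camera
c=camera("top");np.savez("topl.npz",**c)
P=cloud(c)
for n,a in dict(lid=(.078,.09,.48,.63,.06,.26),handle=(.068,.09,.36,.475,.04,.26)).items():
    Q=P.reshape(-1,3);Q=Q[(Q[:,2]>a[0])&(Q[:,2]<a[1])&(Q[:,0]>a[2])&(Q[:,0]<a[3])&(Q[:,1]>a[4])&(Q[:,1]<a[5])]
    q=(Q[:,:2]*1000).astype(np.float32)
    if len(q)>3:print(n,len(q),q.mean(0),cv2.minEnclosingCircle(q),cv2.minAreaRect(q))
E
python3 pot.py
python3 d.py .56 .06 .05 100.8
```

```text
time_s: 20.2
ee_pos: [0.4366, 0.116, 0.1556]
eef_rot: [-3.141, 0.005, -2.774]
force: [-0.6, -0.6, 1.1]
grip_width: 0.0642
grip_force: 0.0
time_s: 21.32
ee_pos: [0.5898, -0.1121, 0.1523]
eef_rot: [3.141, -0.001, -2.774]
force: [-0.5, -0.9, -0.4]
grip_width: 0.0708
grip_force: 0.0
time_s: 22.58
ee_pos: [0.5893, -0.1112, 0.1522]
eef_rot: [-3.14, -0.001, 1.758]
force: [0.1, 0.1, 0.1]
grip_width: 0.0709
grip_force: 0.0
lid 831 [540.58716 170.57562] ((540.5909423828125, 170.07376098632812), 56.30907440185547) ((541.8675537109375, 171.01553344726562), (108.66917419433594, 109.00916290283203), 2.4164509773254395)
handle 137 [433.31577 113.88676] ((435.30908203125, 142.33213806152344), 66.65711212158203) ((448.15850830078125, 131.49301147460938), (132.81704711914062, 45.12171173095703), 49.85075759887695)
t 22.625 pos [ 0.5893 -0.1112  0.1523] F [1.2 0.7 0. ] q [-0.25  0.46  1.43 -0.    1.25 -0.43] w 0.07
turn [-0.006 -0.003 -0.058] now-axes [5.79 0.06 3.41] turned-axes [5.79 0.11 3.41]
```

```bash

python3 -m inch '0.5 1 .02 0 0 0 0;0.5 1 .02 0 0 0 0;0.5 1 .02 0 0 0 0;0.5 1 .02 0 0 0 0;0.5 1 .02 0 0 0 0;0.5 .8 .01 .4 0 0 0;0.5 0 0 1 0 0 0;0.5 0 0 1 0 0 0;0.5 0 0 1 0 0 0;0.5 0 0 0 0 0 0' 
python3 d.py .554 .137 .05 100.8
```

```text
time_s: 23.88
ee_pos: [0.5581, 0.06, 0.0489]
eef_rot: [-3.137, -0.001, 1.766]
force: [-0.7, 0.2, -1.2]
grip_width: 0.0707
grip_force: 0.0
t 23.875 pos [0.5581 0.06   0.0489] F [-0.7  0.2 -1.2] q [ 0.04  0.5   1.63 -0.    1.01 -0.15] w 0.0707
turn [-0.026 -0.004  0.039] now-axes [ 2.54  0.36 -0.04] turned-axes [ 2.55  0.35 -0.04]
```

```bash

python3 -m inch '0.5 .5 .1 0 0 0 0;0.5 .5 .1 0 0 0 0;0.5 .5 .1 0 0 0 0;0.5 .2 .05 -.04 0 0 0;0.5 .1 0 0 0 0 0;0.5 .1 0 0 0 0 0;0.5 .1 0 0 0 0 0;0.5 .1 0 0 0 0 0;0.5 .1 0 0 0 0 0;0.5 .05 0 0 0 0 0' 
python3 -m inch '0.5 .05 0 0 0 0 0;0.5 .05 0 0 0 0 0;0.5 .04 0 0 0 0 0;0.5 .03 0 0 0 0 0'
python3 d.py .554 .137 .05 100.8
```

```text
time_s: 25.12
ee_pos: [0.5577, 0.1257, 0.0526]
eef_rot: [3.141, 0.004, 1.764]
force: [5.6, -22.8, 5.0]
grip_width: 0.0708
grip_force: 10.0
time_s: 25.62
ee_pos: [0.5584, 0.1281, 0.0535]
eef_rot: [3.138, 0.009, 1.765]
force: [10.6, -40.4, 8.2]
grip_width: 0.0706
grip_force: 16.6
t 25.625 pos [0.5584 0.1281 0.0535] F [ 10.6 -40.4   8.2] q [ 0.17  0.51  1.6  -0.01  1.02 -0.02] w 0.0706
turn [0.021 0.049 0.03 ] now-axes [ 0.32 -0.09  0.11] turned-axes [ 0.32 -0.09  0.12]
```

Force went too high, so I'm backing off straight away to look.

```bash

python3 -m inch '0.5 -.3 0 0 0 0 0;0.5 0 0 0 0 0 0' 
python3 d.py .554 .137 .05 100.8
python3 pot.py
python3 - <<'E'
from h import *
from station import camera
s=camera("scene");np.savez("s6.npz",**s)
c=dict(np.load("topl.npz"))
crop(s,250,130,120,140,4,"pics/a.png");crop(c,175,155,80,110,5,"pics/b.png")
a=cv2.imread("pics/a.png");b=cv2.imread("pics/b.png");h=max(a.shape[0],b.shape[0])
p=[cv2.copyMakeBorder(k,0,h-k.shape[0],0,0,cv2.BORDER_CONSTANT) for k in(a,b)]
o=np.hstack(p)[:600,:];print(o.shape);cv2.imwrite("pics/c6.png",o[:, :] if o.shape[1]<=800 else cv2.resize(o,(800,int(o.shape[0]*800/o.shape[1]))))
E
```

```text
time_s: 25.88
ee_pos: [0.5576, 0.124, 0.0521]
eef_rot: [-3.141, -0.0, 1.763]
force: [-0.2, 0.7, 0.9]
grip_width: 0.0707
grip_force: 0.0
t 25.875 pos [0.5576 0.124  0.0521] F [-0.2  0.7  0.9] q [ 0.15  0.52  1.6   0.    1.02 -0.04] w 0.0707
turn [-0.001 -0.002  0.019] now-axes [ 0.45 -0.04  0.07] turned-axes [ 0.45 -0.04  0.07]
lid 15 [526.2287  184.89313] ((525.982421875, 185.5255126953125), 9.667531967163086) ((526.211181640625, 185.57525634765625), (7.500446319580078, 18.01068878173828), 12.269234657287598)
(560, 880, 3)
```

View pics/c6.png

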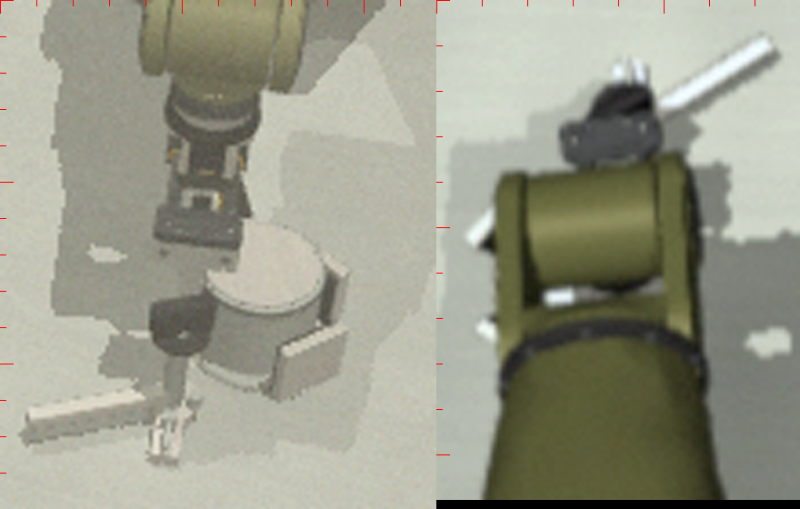

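```bash

python3 -m inch '0.5 -1 0 0 0 0 0;0.5 0 0 -1 0 0 0;0.5 0 0 -1 0 0 0;0.5 0 0 -1 0 0 0;0.5 -1 0 -.5 0 0 0;0.5 -1 0 0 0 0 0;0.5 -1 0 0 0 0 0;0.5 -1 0 0 0 0 0;0.5 -1 0 0 0 0 0;0.5 -1 0 0 0 0 0' 
python3 -m inch '0.5 -1 0 0 0 0 0;0.5 0 0 0 0 0 0' 
python3 pot.py
python3 - <<'E'
from h import *
c=dict(np.load("topl.npz"));crop(c,175,155,80,95,6,"pics/c7.png")
E
python3 d.py .554 .137 .05 100.8
```

```text
time_s: 27.22
ee_pos: [0.598, -0.0819, 0.157]
eef_rot: [-3.141, -0.0, 1.764]
force: [0.1, 0.2, 0.1]
grip_width: 0.0705
grip_force: 0.0
time_s: 27.48
ee_pos: [0.6037, -0.1119, 0.1568]
eef_rot: [-3.141, -0.0, 1.762]
force: [-0.3, -0.4, -0.3]
grip_width: 0.0705
grip_force: 0.0
lid 811 [542.13257 177.89429] ((536.8565673828125, 172.85317993164062), 63.29965591430664) ((542.6998291015625, 177.76499938964844), (110.04833984375, 110.60043334960938), 69.89655303955078)
handle 133 [433.34393 126.10531] ((433.9255676269531, 130.0291290283203), 48.164981842041016) ((435.3003845214844, 127.16815185546875), (95.78837585449219, 16.546804428100586), 25.666162490844727)
t 27.525 pos [ 0.6036 -0.1108  0.1568] F [ 0.4  0.3 -0.1] q [-0.24  0.48  1.38  0.    1.28 -0.43] w 0.0704
turn [-0.002 -0.003  0.022] now-axes [ 8.42 -0.04  3.57] turned-axes [ 8.42 -0.08  3.56]
```

View pics/c7.png

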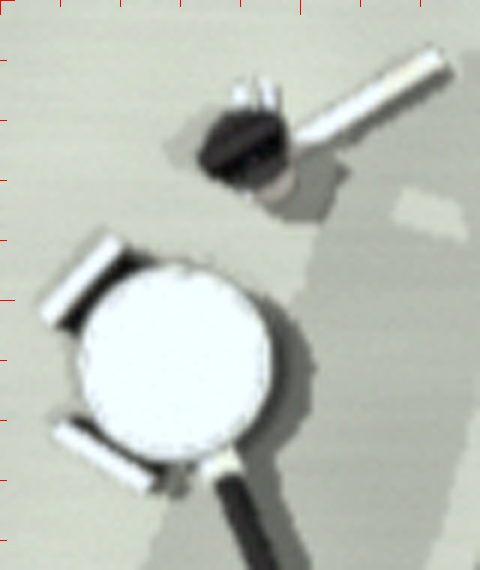

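The pot is now at (0.542,0.178) with its handle clear at 206°. It touches the lower stop but is about 9 mm off the upper one: the left finger and the lower stop pinched it on the chord between them, so the force went into friction. I'll nudge it along the lower stop with closed fingers (toward about 70°), then press centrally.

```bash

python3 -m inch '-1 0 0 0 0 0 1;-1 0 0 0 0 0 1;-1 0 0 0 0 0 1.0;-1 0 0 0 0 0 .08;-1 0 0 0 0 0 0' 
python3 d.py .5085 .086 .047 70
```

```text
time_s: 28.15
ee_pos: [0.6036, -0.1102, 0.1572]
eef_rot: [-3.142, -0.0, 1.231]
force: [-0.5, -0.8, -0.0]
grip_width: 0.024
grip_force: 0.0
t 28.15 pos [ 0.6036 -0.1102  0.1572] F [-0.5 -0.8 -0. ] q [-0.24  0.48  1.39  0.    1.28  0.1 ] w 0.024
turn [-0.    -0.     0.051] now-axes [ 5.11 -5.17  3.67] turned-axes [ 5.06 -5.22  3.67]
```

```bash

python3 -m inch '-1 .86 -.86 0 0 0 0;-1 .86 -.86 0 0 0 0;-1 .86 -.86 0 0 0 0;-1 .86 -.86 0 0 0 0;-1 .86 -.86 0 0 0 0;-1 .8 -.86 .6 0 0 0;-1 0 0 1 0 0 0;-1 0 0 1 0 0 0;-1 0 0 1 0 0 0;-1 0 0 0 0 0 .05' 
python3 -m inch '-1 .3 0 0 0 0 0;-1 .3 0 0 0 0 0;-1 .2 0 0 0 0 0;-1 .1 0 0 0 0 0' 
python3 d.py .525 .127 .047 70
```

```text
time_s: 29.4
ee_pos: [0.5085, 0.0854, 0.0477]
eef_rot: [-3.138, 0.002, 1.22]
force: [0.2, -0.5, -0.4]
grip_width: 0.0004
grip_force: 0.0
time_s: 29.9
ee_pos: [0.5192, 0.1112, 0.0495]
eef_rot: [3.141, -0.0, 1.218]
force: [-0.4, -0.1, 0.7]
grip_width: 0.0007
grip_force: 0.0
t 29.9 pos [0.5192 0.1112 0.0495] F [-0.4 -0.1  0.7] q [ 0.14  0.44  1.72 -0.    0.98  0.49] w 0.0007
turn [ 0.002 -0.001 -0.02 ] now-axes [ 0.56 -0.    0.08] turned-axes [0.56 0.   0.08]
```

```bash

python3 -m inch '-1 .1 0 0 0 0 0;-1 .1 0 0 0 0 0;-1 .05 0 0 0 0 0' 
python3 -m inch '-1 .04 0 0 0 0 0;-1 .04 0 0 0 0 0'
```

```text
time_s: 30.28
ee_pos: [0.5216, 0.1178, 0.0492]
eef_rot: [-3.142, 0.0, 1.218]
force: [-0.8, -3.1, 0.2]
grip_width: 0.0006
grip_force: 1.6
time_s: 30.52
ee_pos: [0.5221, 0.1191, 0.0492]
eef_rot: [-3.141, 0.002, 1.217]
force: [-2.1, -8.4, 3.1]
grip_width: 0.0005
grip_force: 3.8
```

```bash

python3 -m inch '-1 .04 0 0 0 0 0;-1 .04 0 0 0 0 0'
```

```text
time_s: 30.78
ee_pos: [0.5234, 0.1209, 0.0492]
eef_rot: [3.141, 0.002, 1.217]
force: [0.7, -13.0, 2.4]
grip_width: 0.0003
grip_force: 5.8
```

```bash

python3 -m inch '-1 .02 .04 0 0 0 0;-1 .02 .04 0 0 0 0'
```

```text
time_s: 31.02
ee_pos: [0.5253, 0.1217, 0.0491]
eef_rot: [-3.14, 0.002, 1.217]
force: [-5.8, -6.6, 4.6]
grip_width: 0.0007
grip_force: 3.5
```

```bash

python3 -m inch '-1 .04 .02 0 0 0 0;-1 .03 .02 0 0 0 0'
```

```text
time_s: 31.28
ee_pos: [0.5273, 0.1232, 0.0491]
eef_rot: [-3.141, 0.002, 1.217]
force: [-3.8, -6.9, 4.0]
grip_width: 0.0005
grip_force: 4.0
```

```bash

python3 -m inch '-1 .04 .02 0 0 0 0;-1 .04 .01 0 0 0 0'
```

```text
time_s: 31.52
ee_pos: [0.529, 0.125, 0.0491]
eef_rot: [-3.141, 0.002, 1.217]
force: [-7.2, -13.6, 7.4]
grip_width: 0.0006
grip_force: 8.0
```

```bash

python3 -m inch '-1 .04 .01 0 0 0 0;-1 .04 .01 0 0 0 0'
```

```text
time_s: 31.78
ee_pos: [0.5291, 0.1252, 0.0491]
eef_rot: [-3.138, 0.007, 1.218]
force: [-18.1, -28.3, 18.5]
grip_width: 0.0005
grip_force: 16.9
```

The force is now along the upper stop's normal, so contact is reached. Backing off to measure.

```bash

python3 -m inch '-1 -.3 0 0 0 0 0;-1 -.8 0 0 0 0 0;-1 -1 0 -.5 0 0 0;-1 -1 0 -1 0 0 0;-1 -1 0 -1 0 0 0;-1 -1 .5 -1 0 0 0;-1 -1 .5 0 0 0 0;-1 -1 .5 0 0 0 0;-1 0 0 0 0 0 0' 
python3 pot.py
python3 - <<'E'
from h import *
c=dict(np.load("topl.npz"));crop(c,175,155,80,95,6,"pics/c8.png")
E
python3 d.py .556 .06 .05 100.8
```

```text
time_s: 32.9
ee_pos: [0.4993, -0.0889, 0.1541]
eef_rot: [3.141, -0.0, 1.215]
force: [-0.8, 0.1, 0.7]
grip_width: 0.0008
grip_force: 0.0
lid 822 [546.5508  186.49573] ((538.3187255859375, 183.4970245361328), 64.96939086914062) ((547.9056396484375, 187.4634246826172), (109.99856567382812, 110.95654296875), 74.02132415771484)
handle 123 [436.866   127.31755] ((437.17047119140625, 131.90701293945312), 44.44782638549805) ((438.91387939453125, 128.750244140625), (88.77129364013672, 15.838626861572266), 28.910640716552734)
t 32.95 pos [ 0.4993 -0.0878  0.154 ] F [-0.4  0.2 -0. ] q [-0.25  0.25  1.7   0.    1.18  0.11] w 0.0006
turn [-0.000e+00 -1.000e-03 -3.113e+00] now-axes [5.28 0.06 3.47] turned-axes [4.49 2.78 3.47]
```

View pics/c8.png

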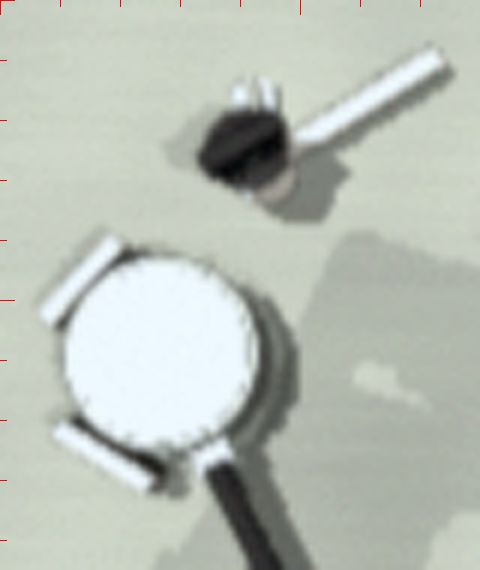

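The pot is now at about (0.547,0.187), essentially home, with its rim at both stops. Next is the central press along home +y with closed fingers.

```bash

python3 -m inch '-1 0 0 0 0 0 -1;-1 0 0 0 0 0 -1;-1 0 0 0 0 0 -1;-1 0 0 0 0 0 -.11;-1 .8 .7 0 0 0 0;-1 .8 .7 0 0 0 0;-1 .8 .7 0 0 0 0;-1 .8 .7 0 0 0 0;-1 .8 .15 .2 0 0 0;-1 0 0 0 0 0 0' 
python3 d.py .5640 .087 .05 100.8
```

```text
time_s: 34.2
ee_pos: [0.5632, 0.0488, 0.1476]
eef_rot: [-3.141, -0.0, 1.76]
force: [-0.6, -0.4, -0.3]
grip_width: 0.0005
grip_force: 0.0
t 34.2 pos [0.5632 0.0488 0.1476] F [-0.6 -0.4 -0.3] q [ 0.02  0.39  1.54  0.    1.21 -0.17] w 0.0005
turn [-0.006 -0.002  0.003] now-axes [1.24 0.27 3.25] turned-axes [1.25 0.26 3.25]
```

```bash

python3 -m inch '-1 0 .26 1 0 0 0;-1 0 0 1 0 0 0;-1 0 0 1 0 0 0;-1 0 0 .25 0 0 0;-1 .5 0 0 0 0 0;-1 .5 0 0 0 0 0;-1 .5 0 0 0 0 0;-1 .3 0 0 0 0 0;-1 .2 0 0 0 0 0;-1 0 0 0 0 0 0' 
python3 d.py .5569 .123 .05 100.8
```

```text
time_s: 35.45
ee_pos: [0.56, 0.1078, 0.0507]
eef_rot: [-3.142, 0.0, 1.761]
force: [1.0, -0.7, 0.1]
grip_width: 0.0005
grip_force: 0.0
t 35.45 pos [0.56   0.1078 0.0507] F [ 1.  -0.7  0.1] q [ 0.13  0.52  1.61 -0.    1.02 -0.06] w 0.0005
turn [-0.     0.     0.008] now-axes [ 0.52 -0.    0.02] turned-axes [ 0.52 -0.01  0.02]
```

```bash

python3 -m inch '-1 .15 0 0 0 0 0;-1 .1 0 0 0 0 0;-1 .08 0 0 0 0 0;-1 .05 0 0 0 0 0'
```

```text
time_s: 35.95
ee_pos: [0.5578, 0.1188, 0.0506]
eef_rot: [-3.142, 0.0, 1.76]
force: [0.2, -0.1, 1.0]
grip_width: 0.0006
grip_force: 0.0
```

```bash

python3 -m inch '-1 .05 0 0 0 0 0;-1 .04 0 0 0 0 0'
```

```text
time_s: 36.2
ee_pos: [0.5574, 0.1214, 0.0507]
eef_rot: [3.142, -0.0, 1.76]
force: [-0.5, 0.4, -0.3]
grip_width: 0.0005
grip_force: 0.0
```

```bash

python3 -m inch '-1 .04 0 0 0 0 0;-1 .04 0 0 0 0 0'
```

```text
time_s: 36.45
ee_pos: [0.557, 0.1234, 0.0507]
eef_rot: [-3.142, 0.001, 1.761]
force: [1.0, -8.9, 0.4]
grip_width: 0.0007
grip_force: 4.1
```

```bash

python3 -m inch '-1 .03 0 0 0 0 0;-1 .02 0 0 0 0 0'
```

```text
time_s: 36.7
ee_pos: [0.5566, 0.1236, 0.0507]
eef_rot: [-3.141, 0.002, 1.76]
force: [-0.9, -15.6, 3.5]
grip_width: 0.0004
grip_force: 7.4
```

```bash

python3 -m inch '-1 0 0 0 0 0 0;-1 0 0 0 0 0 0;-1 -.3 0 0 0 0 0;-1 -.8 0 0 0 0 0;-1 0 0 -1 0 0 0;-1 0 0 -1 0 0 0;-1 0 0 -1 0 0 0;-1 0 0 -1 0 0 0;-1 0 0 -1 0 0 0;0.1 0 0 0 0 0 0' 
python3 -m inch '0.1 0 0 0 0 0 -1;0.1 0 0 0 0 0 -1;0.1 0 0 0 0 0 -.3;0.1 0 0 0 0 0 0'
python3 d.py .662 .140 .108 124
```

```text
time_s: 37.95
ee_pos: [0.5637, 0.0928, 0.2028]
eef_rot: [3.138, 0.0, 1.76]
force: [1.1, -0.1, 0.0]
grip_width: 0.0072
grip_force: 0.0
time_s: 38.45
ee_pos: [0.5625, 0.0927, 0.1996]
eef_rot: [-3.14, -0.001, 2.161]
force: [0.1, -0.3, -0.4]
grip_width: 0.0471
grip_force: 0.0
t 38.45 pos [0.5625 0.0927 0.1996] F [ 0.1 -0.3 -0.4] q [ 0.1   0.35  1.47  0.    1.32 -0.49] w 0.0471
turn [-0.007 -0.004 -0.016] now-axes [-0.54  3.64  3.05] turned-axes [-0.55  3.63  3.05]
```

```bash

python3 pot.py
python3 -m inch '0.1 -.13 .91 0 0 0 0;0.1 -.13 .91 0 0 0 0;0.1 -.13 .91 0 0 0 0;0.1 -.15 .91 0 0 0 0;0.1 0 0 0 0 0 0;0.1 0 0 1 0 0 0;0.1 0 0 1 0 0 0;0.1 0 0 .6 0 0 0;0.1 0 0 .4 0 0 0;0.1 0 0 0 0 0 0' 
python3 d.py .662 .140 .108 124
```

```text
lid 202 [534.58954 184.39676] ((547.462158203125, 186.3031005859375), 55.83359146118164) ((532.2103881835938, 191.38597106933594), (110.57853698730469, 61.100074768066406), 71.81343078613281)
time_s: 39.75
ee_pos: [0.6623, 0.1401, 0.1104]
eef_rot: [-3.141, -0.0, 2.162]
force: [-0.4, 0.4, -0.4]
grip_width: 0.0518
grip_force: 0.0
t 39.75 pos [0.6623 0.1401 0.1104] F [-0.4  0.4 -0.4] q [ 0.15  0.67  1.21 -0.    1.27 -0.44] w 0.0518
turn [-0.003 -0.001 -0.015] now-axes [ 0.   -0.01  0.08] turned-axes [ 0.   -0.01  0.08]
```

```bash

python3 -m inch '-1 0 0 0 0 0 0;-1 0 0 0 0 0 0;-1 0 0 0 0 0 0;-1 0 0 0 0 0 0' 30
python3 -m inch '-1 0 0 0 0 0 .5;-1 0 0 0 0 0 1' 
python3 d.py .662 .140 .108 70
```

```text
time_s: 40.25
ee_pos: [0.6622, 0.1399, 0.1108]
eef_rot: [-3.14, -0.0, 2.162]
force: [-14.6, -8.7, 11.9]
grip_width: 0.0157
grip_force: 30.0
time_s: 40.5
ee_pos: [0.6618, 0.1397, 0.1108]
eef_rot: [-3.139, 0.0, 1.896]
force: [-9.6, -4.3, 5.4]
grip_width: 0.0157
grip_force: 30.0
t 40.5 pos [0.6618 0.1397 0.1108] F [-9.6 -4.3  5.4] q [ 0.15  0.66  1.21 -0.    1.27 -0.17] w 0.0157
turn [-0.013  0.006  3.861] now-axes [0.01 0.01 0.09] turned-axes [0.01 0.   0.09]
```

```bash

python3 -m inch '-1 0 -.03 0 0 0 1;-1 0 0 0 0 0 1;-1 0 0 0 0 0 1;-1 0 0 0 0 0 1;-1 0 0 0 0 0 0' 
python3 -m inch '0 0 0 0 0 0 0;0 0 0 0 0 0 0;0 0 0 0 0 0 0' 
python3 d.py .662 .140 .108 68
```

```text
time_s: 41.12
ee_pos: [0.6609, 0.1396, 0.1108]
eef_rot: [-3.14, 0.001, 1.199]
force: [-8.5, -1.4, 5.2]
grip_width: 0.0158
grip_force: 30.0
time_s: 41.5
ee_pos: [0.6617, 0.1399, 0.1106]
eef_rot: [3.141, -0.0, 1.202]
force: [-0.0, 0.6, 0.6]
grip_width: 0.0424
grip_force: 0.0
t 41.5 pos [0.6617 0.1399 0.1106] F [-0.   0.6  0.6] q [ 0.15  0.66  1.21 -0.    1.26  0.52] w 0.0424
turn [ 0.001 -0.     0.087] now-axes [0.01 0.01 0.09] turned-axes [0.01 0.01 0.09]
```

```bash

python3 -m inch '-1 0 -.05 0 0 0 0;-1 0 0 0 0 0 0;-1 0 0 0 0 0 0;-1 0 0 0 0 0 0' 50
python3 -m inch '-1 0 0 0 0 0 .7;-1 0 0 0 0 0 .7;-1 0 0 0 0 0 .7;-1 0 0 0 0 0 .7' 
python3 d.py .661 .140 .108 12
```

```text
time_s: 42.0
ee_pos: [0.6609, 0.1402, 0.1107]
eef_rot: [3.14, -0.0, 1.202]
force: [6.3, -1.0, -2.0]
grip_width: 0.0157
grip_force: 50.0
time_s: 42.5
ee_pos: [0.6606, 0.1403, 0.1107]
eef_rot: [3.141, -0.0, 0.709]
force: [1.5, -1.1, -0.7]
grip_width: 0.0159
grip_force: 50.0
t 42.5 pos [0.6606 0.1403 0.1107] F [ 1.5 -1.1 -0.7] q [ 0.16  0.66  1.22 -0.    1.26  1.02] w 0.0159
turn [ 2.000e-03 -3.000e-03  2.864e+00] now-axes [0.   0.02 0.09] turned-axes [0.01 0.01 0.09]
```

```bash

python3 -m inch '-1 0 0 0 0 0 .7;-1 0 0 0 0 0 .7;-1 0 0 0 0 0 .7' 
python3 d.py .661 .140 .108 12
```

```text
time_s: 42.88
ee_pos: [0.6605, 0.1405, 0.1107]
eef_rot: [-3.142, -0.0, 0.342]
force: [2.3, 0.2, 0.3]
grip_width: 0.0155
grip_force: 50.0
t 42.875 pos [0.6605 0.1405 0.1107] F [2.3 0.2 0.3] q [0.16 0.66 1.22 0.   1.26 1.38] w 0.0155
turn [-0.    -0.003  0.762] now-axes [0.01 0.02 0.09] turned-axes [0.01 0.02 0.09]
```

```bash

python3 -m inch '-1 0 0 0 0 0 .4;-1 0 0 0 0 0 .3;-1 0 0 0 0 0 0' 
python3 -c "
from station import ctrl;o=ctrl.get_obs();print(o['moment'],o['eef_rot'])"
python3 -m inch '0.1 0 0 0 0 0 0;0.1 0 0 0 0 0 0;0.1 0 0 0 0 0 0;0.1 0 0 -.5 0 0 0;0.1 0 0 -1 0 0 0;0.1 0 0 -1 0 0 0;0.1 0 0 -1 0 0 0' 
python3 -m inch '0.1 1 0 0 0 0 0;0.1 1 -1 0 0 0 0;0.1 0 -1 0 0 0 0;0.1 0 -1 0 0 0 0;0.1 0 -1 0 0 0 0;0.1 0 -1 0 0 0 0;0.1 0 -1 0 0 0 0;0.1 0 -1 0 0 0 0;0.1 0 -1 0 0 0 0;0.1 0 0 0 0 0 0' 
python3 pot.py
python3 - <<'E'
from h import *
from station import camera
c=dict(np.load("topl.npz"));P=cloud(c).reshape(-1,3)
for z0,z1,b in((.125,.145,(.63,.7,.1,.18)),(.026,.045,(.52,.64,.08,.14))):
    q=P[(P[:,2]>z0)&(P[:,2]<z1)&(P[:,0]>b[0])&(P[:,0]<b[1])&(P[:,1]>b[2])&(P[:,1]<b[3])][:,:2]*1000
    if len(q)>3: print(len(q),cv2.minAreaRect(q.astype(np.float32)))
s=camera("scene")
a=cv2.resize(c["img"][110:260,110:420],(775,375));b=None
crop(s,230,140,160,120,5,"pics/c9.png")
E
```

```text
time_s: 43.25
ee_pos: [0.6605, 0.1405, 0.1107]
eef_rot: [-3.141, -0.001, 0.225]
force: [1.8, 0.6, -0.7]
grip_width: 0.0156
grip_force: 50.0
[ 0.277465   -0.15038722 -0.30038482] [-3.14140101e+00 -5.39031060e-04  2.24584155e-01]
time_s: 44.12
ee_pos: [0.6603, 0.1404, 0.218]
eef_rot: [3.141, -0.001, 0.225]
force: [0.3, 0.1, -0.6]
grip_width: 0.0518
grip_force: 0.0
time_s: 45.38
ee_pos: [0.6644, 0.3898, 0.2164]
eef_rot: [-3.141, -0.001, 0.227]
force: [0.5, -0.5, 1.2]
grip_width: 0.0517
grip_force: 0.0
lid 816 [547.30774 186.84268] ((540.2077026367188, 182.35110473632812), 63.866844177246094) ((548.0380859375, 186.09906005859375), (111.7016372680664, 109.67916870117188), 65.44248962402344)
handle 123 [437.40793 128.27849] ((437.134521484375, 131.9443817138672), 44.41756820678711) ((438.6757507324219, 129.0472412109375), (88.64081573486328, 15.660661697387695), 28.012590408325195)
80 ((662.2398071289062, 140.5609130859375), (50.852725982666016, 15.916913986206055), 10.392005920410156)
132 ((579.39697265625, 125.18385314941406), (115.95862579345703, 28.23973274230957), 0.23430292308330536)
```

View pics/c9.png

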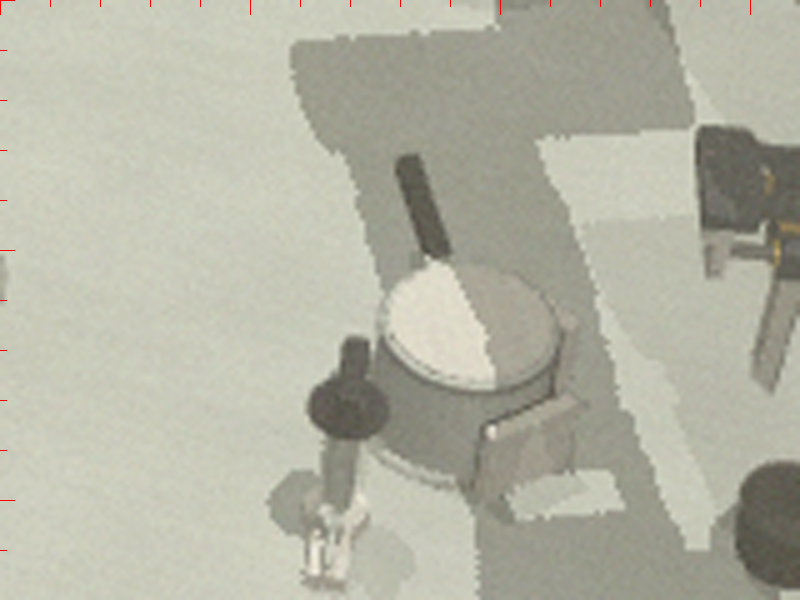

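The pot is home in both stops (lid at about crop (470,325)). The knob bar now lies at 10°, which is the shut position, and the robot is clear.

```bash
python3 -c "
from station import ticket;print(ticket.hand_in())"
```

```text
the job is handed in; nothing more can be done
None
```

The job is handed in at about 45 s: the pot is home against both stops after a final press of about 15.6 N, the gate is shut, and the jar, bottle and cup were left alone, but an earlier push jammed and the wrist read about 42 N, so the 40 N limit may have been broken.

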